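# Cam-clamp a drawer side to its bottom

### The job

Stand the loose drawer side board upright in the assembly jig, between the edge of the drawer bottom and the open red cam, with its end up to the jig's end stop so that it is flush with the end of the drawer bottom, and let it go. Then swing the cam's handle round by its black knob, about a quarter turn, until it meets its stop, so that board and bottom are drawn tight together, and leave it clamped. Leave the glue bottle, the tape roll and the screwdriver alone.

Things in the scene. Friction and masses are not known exactly. Their poses are not given: they have to be found in the camera images.
- jig: Fixed plywood assembly jig, baseboard 260 mm (its x) by 270 mm (its y, -175 to +95 mm), 15 mm thick; z up. Origin: on the bench top, under the middle of the slot. Along its -y side a dark wooden fence, 30 mm above the baseboard, with a sprung aluminium strip before it (inner face y = -129.5 mm, 23 mm high, gives 7 N per mm, about 2 mm when clamped). Position and yaw vary.
- end_stop (a point): Middle of the foot of the end stop's inner face, on the baseboard's top (15 mm above the bench), at jig x = +91.5 mm, y = -1.5 mm. The dark wooden stop rises 30 mm; its face looks to the jig's -x and spans jig y = -115 to +10 mm. The clamped side board's end touches or nearly touches here; its centre is then at jig x = 0 to 1.5 mm, y = -4.5 mm.
- bottom_panel: Loose drawer bottom of pale wood, 180 x 118 x 18 mm, already lying flat on the jig's baseboard against or within 2 mm of the fence's strip and the end stop. Origin: centre of its underside; x along its 180 mm length, parallel to the jig's x. Its +y edge faces the slot and the cam.
- side_board: Loose drawer side of darker wood, 180 mm long (its x), 18 mm thick (its y), 70 mm tall (z), about 130 g, standing on its long edge on the bench to the right of the jig. Origin: centre of its underside. Either end and either face will do.
- cam_knob (a point): Centre of the top of the black upright knob (20 mm diameter, 56 mm tall, top 95 mm above the bench) at the end of the cam's steel handle bar, 95 mm from the cam's pivot. The bar's top is 39 mm above the bench.
- cam_pivot (a point): Top of the cam's pivot bolt, 43 mm above the bench, at jig x = 0, y = +50.5 mm: the cam's vertical axis. The red cam is an off-centre disc of 30 mm radius, centre 16 mm from the pivot, 17 to 31 mm above the bench. It reaches 30 mm + 16 mm x sin(cam angle) from the pivot towards the jig's -y; the slot is between there and the drawer bottom's edge (jig y = about -11 mm).
- cam (a joint): Cam angle, rad, counter-clockwise from above. 0: open, handle along the jig's +y (away from the slot); 1.57: clamped, handle along the jig's -x, parallel to the side board; stops at 1.62 (a steel pin on the baseboard) and at -0.6. Starts open, -0.35 to 0.1 (slot 29 to 37 mm wide). Stays where left; turning takes 1 to 8 N at the knob, most at the end, and drags the board towards the end stop.
- glue_bottle: White glue bottle, orange cap, 60 mm diameter, 160 mm tall, standing. Not to be disturbed. Origin: centre of its underside.
- tape_roll: Blue tape roll, 100 mm outside diameter, 24 mm tall, lying flat. Not to be disturbed. Origin: centre of its underside.
- screwdriver: Yellow-handled screwdriver lying on the bench. Not to be disturbed. Its x runs from handle to tip.

How it is judged (in metres and radians):
On the way, in this order (a step that is already met when the one before it is completed fails the run):
1. the side board stands upright in the slot between the drawer bottom and the open cam, let go (z of side_board in the frame of jig between 0.01 and 0.019 m and angle between side_board's own z axis and vertical below 0.08 rad and angle between the x axis of side_board and the x axis of jig, either way round below 0.15 rad and y of side_board in the frame of jig between -0.008 and 0.025 m and x of side_board in the frame of jig between -0.025 and 0.008 m and value of joint cam below 0.9 rad and contact force between the fingers and side_board below 0.2 N), for 0.2 s.
2. the cam is turned to its clamped end (value of joint cam above 1.45 rad), for 0.2 s.
At the end, for the whole second after the job is handed in: Cam at 1.45 rad or more; side board upright (0.08 rad) on the baseboard, pressed on the drawer bottom's edge with over 4 N, gap at most 1.5 mm, parallel (0.03 rad), its end flush with the bottom's within 5 mm; bottom flat on the baseboard; all at rest (value of joint cam above 1.45 rad and contact force between side_board and bottom_panel above 4 N and z of side_board in the frame of jig between 0.01 and 0.019 m and angle between side_board's own z axis and vertical below 0.08 rad and angle between the x axis of side_board and the x axis of bottom_panel, either way round below 0.03 rad and x of side_board in the frame of bottom_panel between -0.005 and 0.005 m and y of side_board in the frame of bottom_panel between 0.065 and 0.0695 m and angle between bottom_panel's own z axis and vertical below 0.03 rad and z of bottom_panel in the frame of jig between 0.012 and 0.0175 m and linear speed of side_board below 0.01 m/s); the robot touches nothing.
It fails at once if the glue bottle is moved by more than 30 mm (distance of glue_bottle from where it was at the start of the episode above 0.03 m).
It fails at once if the tape roll is moved by more than 30 mm (distance of tape_roll from where it was at the start of the episode above 0.03 m).
It fails at once if the screwdriver is moved by more than 30 mm (distance of screwdriver from where it was at the start of the episode above 0.03 m).
It also fails if it takes over 56 s, if anything falls off the work surface, if the arm or the gripper's body presses on something with over 40 N, if the wrist force passes 120 N, or if a joint passes its speed limit or range.

### The arm

A 6-joint arm with a two-finger parallel gripper is mounted at the origin on the work surface. World frame = base frame: x ahead of the robot, y to its left, z up, the work surface at z = 0. Lengths are in mm, angles in rad, forces in N, time in s.
With the tool pointing down it reaches from about 275 to 875 mm from the base axis. Payload 12.5 kg.
Tool frame: the origin (TCP) lies at the very end of the fingers, on their centre line; the grasp point (between the pads) lies 19 mm behind it (grip_point_offset is the distance from the TCP to the grasp point, in mm); z points along the fingers, y is the line along which they close (so a half turn about z gives the same grasp; the last joint's range is limited). The gripper opens to 85 mm and grips with 20 to 120 N. Pads are 22 mm wide; open, the fingers measure 114 mm over their backs; the gripper's body (76 mm by 85 mm) begins 54 mm behind the grasp point. The pads swing forward as they close: fully open they stand 13 mm farther back than shut.
Start: joints at [-1.349, 0.351, 1.652, -0, 1.139, -0.085], TCP at [166.125, -524.297, 231.29] pointing down, gripper open.
Joint ranges: [-2.75, 2.75], [-0.79, 2.1], [0.01, 2.65], [-1.57, 4.71], [0.07, 3.14], [-2.87, 2.87]. Speed limits (rad/s): [2.22, 2.22, 2.79, 3.14, 3.14, 3.14].

### API

Orientations are given as a unit quaternion [w, x, y, z].
In Python, from station import state, get_image, hand_in, look_for, regions_of, grip_point_offset gives the robot as it stands. The module is installed in compiled form; this text tells all that it offers.
- The arm moves only by the tool arm_command, never from a script. Its argument "rows" is a list of rows, each an object of numbers: "grip": the opening, from 0 (shut) to 1 (fully open); "dx", "dy", "dz": the shift along the tool's x, y, z in mm; "rx", "ry", "rz": the turn, a rotation vector about the tool's x, y, z in rad. A call has 1 to 12 rows; each row shifts and turns the commanded pose from where the row before left it, along the tool's axes as they then stand; what a row does not reach is not made up. A row lasts 1/12 s, in which the tool goes at most 41.7 mm and 7.16 degrees, less where a joint would pass 70% of its speed; a pose out of reach is approached as far as the arm can. A call is refused whole if a number of a shift passes 41.7 or a number of a turn 0.125, either way. A call with a gripper value outside its range is refused whole. The fingers move at their own pace and stop on an object; "grip_force" is the grip in N (left out, the last holds). Time passes only in rows, so rows that do not move let the fingers close. It gives the time, the measured TCP pose, the force, the opening and the grip force at its end, in the units of the state.
- state(): the state, without advancing time (a new reading comes with each control period).
- get_image(name): name is "scene" or "side" or "wrist"; returns a dict with "frame" (384x512x3 uint8, red, green, blue), "K" (3x3 intrinsics, pixels), "k1" (the pictures are not rectified: a ray, as slopes to the right and down, at radius r is drawn at 1 + k1 r^2 times it, then the intrinsics apply), "cam_to_world" (4x4, takes a point from camera to world coordinates); the wrist camera has in their place "mount" (4x4, takes a point from camera to tool coordinates, whose origin is the TCP and whose axes are the flange's). Camera axes: x right, y up, looking along -z (the intrinsics and any distortion apply to the point x, -y, -z); pixel columns grow to the right and rows downward; lengths in mm; the calibration is good to about 2 mm. A picture is of the moment at which its call begins: read the wrist's pose just before it. There is no depth.
- hand_in(): hands the job in; it is judged then, once.
Trained networks look in the newest picture that a camera, given by its name, has taken for a name from the list of things; names that differ only in an ending like _2 or _b are one class to them, and where a whole thing is asked for, a point or a joint stands for the part that bears it (a point fixed in the world has none). Each returns a list of dicts, best first, with "confidence" (0 to 1); they miss things now and then, are a little off and sometimes report something else, mostly with a low value. They report only what shows in the picture. A call takes as long as a camera call.
- look_for(name, camera): "xyz" ([x, y, z] in mm, in the coordinates of the camera as it stood for that picture, good to about 4 mm: the middle of the surface that is visible of it).
- regions_of(name, camera): "pixels" (384x512 bool, what is visible of it).
The state is a dict: "t": time; "joints": joint angles; "joint_vel": joint speeds; "joint_efforts": joint torques, N m; "eef_pos": TCP position; "tcp_rot": TCP orientation; "ft_force": force on the tool from outside, world axes, zero at the start; "ft_torque": the same for the moment, N m; "gripper_width": finger opening in mm; "grip_force": force on a finger pad.
Only numpy, scipy, OpenCV 4.12 (cv2) and the standard library are available. Lean on these libraries where they do the work, as an engineer would, in place of code of your own. Each camera call takes 0.05 s, during which the arm holds its last target. There are 200 camera calls.

## Working session

There is one attempt and no reset: what is moved stays moved. The work goes in short steps, Python scripts to look and compute and a tool call to move; the robot and the scene stay as the last step left them, time stands still between calls to the robot, and variables do not carry over. Pictures are saved under pics/ and viewed, at most 10 in all, crops included, and the job is handed in when it is done.

Besides the shell and the picture viewer there is one more tool, called after "Call:" as a command line: name --argument value ..., lists and objects as JSON in quotes. arm_command: Moves the arm, as the interface text tells. Its arguments: {"type":"object","properties":{"rows":{"type":"array"},"grip_force":{"type":"number"}},"required":["rows"]}

```bash
mkdir -p pics; cat > h.py <<'E'
import numpy as np, cv2
from station import *
def cam(n):
    s=state(); g=get_image(n)
    if 'cam_to_world' in g: T=np.array(g['cam_to_world'])
    else:
        w,x,y,z=s['tcp_rot']
        from scipy.spatial.transform import Rotation as R
        T=np.eye(4);T[:3,:3]=R.from_quat([x,y,z,w]).as_matrix();T[:3,3]=s['eef_pos'];T=T@np.array(g['mount'])
    g['T']=T;return g
def ray(g,uv):
    K=np.array(g['K']);d=np.array([g['k1'],0,0,0],float)
    p=cv2.undistortPoints(np.array(uv,float).reshape(-1,1,2),K,d).reshape(-1,2)
    v=np.c_[p[:,0],-p[:,1],-np.ones(len(p))]
    return g['T'][:3,3],v@g['T'][:3,:3].T
def atz(g,uv,z):
    o,v=ray(g,uv);return o+v*((z-o[2])/v[:,2])[:,None]
def proj(g,P):
    q=(np.array(P,float).reshape(-1,3)-g['T'][:3,3])@g['T'][:3,:3]
    p=np.c_[q[:,0]/-q[:,2],-q[:,1]/-q[:,2]]
    r2=(p**2).sum(1);p=p*(1+g['k1']*r2)[:,None]
    K=np.array(g['K']);return np.c_[p[:,0]*K[0,0]+K[0,2],p[:,1]*K[1,1]+K[1,2]]
def save(g,n): cv2.imwrite('pics/'+n,g['frame'][:,:,::-1])
def w(g,xyz): return g['T'][:3,:3]@np.array(xyz)+g['T'][:3,3]
E
python3 - <<'E'
from h import *
import pickle
fr=[]
for c in ['scene','side','wrist']:
    g=cam(c);fr.append(g['frame']);np.set_printoptions(precision=1,suppress=True)
    print(c,g['T'][:3,3],g['k1'])
    for n in ['side_board','bottom_panel','jig','cam_knob','cam_pivot','cam','glue_bottle','tape_roll','screwdriver']:
        for r in look_for(n,c)[:1]: print(n,round(r['confidence'],2),w(g,r['xyz']))
    pickle.dump(g,open(c+'.pkl','wb'))
    save(g,c+'0.png')
print(state()['tcp_rot'],get_image('wrist')['mount'],grip_point_offset)
E
```

```text
scene [1085.6  328.9 1042.1] -0.07379343304940211
side_board 0.83 [ 563.2 -298.6   48.4]
bottom_panel 0.92 [529.9  -6.7  35.7]
jig 0.77 [556.4  67.4  13.5]
cam_knob 0.64 [535.5 135.1  34.5]
cam_pivot 0.57 [534.9 133.   34.9]
glue_bottle 0.62 [ 760.1 -203.8   94.3]
screwdriver 0.68 [583.2 405.   21.7]
side [ 344.  1308.6 1230.6] 0.07090587028256169
side_board 0.94 [ 555.5 -288.6   39.8]
bottom_panel 0.72 [ 746.7 -198.6   76.2]
jig 0.89 [525.7  81.1  12.6]
cam_pivot 0.76 [526.3 140.8  36.9]
cam 0.72 [528.1 138.4  36.6]
glue_bottle 0.84 [ 749.8 -197.6   73.3]
tape_roll 0.71 [246.6 314.8  23.4]
screwdriver 0.81 [577.4 412.5  21.1]
wrist [ 233.5 -501.3  372.6] -0.07267017858770314
[0.  1.  0.2 0. ] [[   0.     1.     0.3   71.2]
 [   1.    -0.    -0.    -1.6]
 [  -0.     0.3   -1.  -141.4]
 [   0.     0.     0.     1. ]] 18.700000000000003
```

View pics/scene0.png

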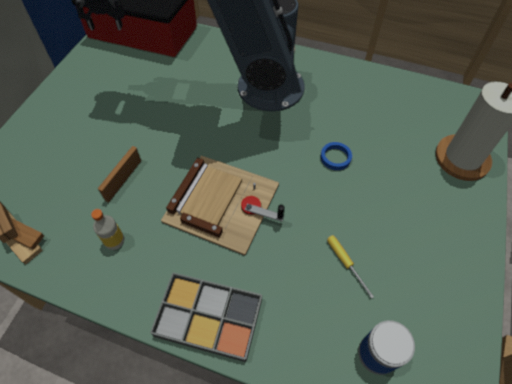

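View pics/side0.png

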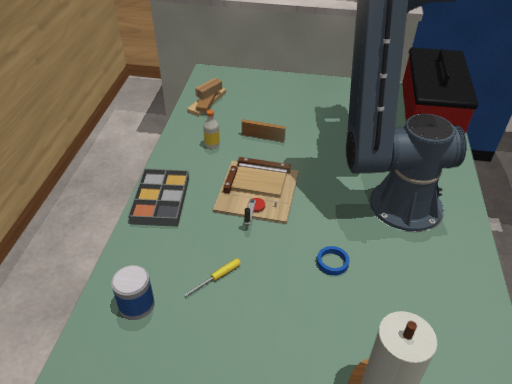

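The scene view shows the board at about (120,174), the jig around (222,203) with its fence on the left, the end stop near (201,225), the pivot near (250,206) and the knob at (281,211). The side view agrees with this. Next I'll fit the jig and board yaw.

```bash
python3 - <<'E'
from h import *
np.set_printoptions(precision=1,suppress=True)
s=state();print(s['eef_pos'],s['tcp_rot'])
for c in ['scene','side']:
    g=cam(c)
    for n,z in [('jig',15),('bottom_panel',33),('side_board',70),('cam_knob',95)]:
        r=regions_of(n,c)
        if not r: print(c,n,'none');continue
        m=r[0]['pixels'].astype(np.uint8);ct=max(cv2.findContours(m,0,2)[0],key=len).reshape(-1,2)
        P=atz(g,ct,z)[:,:2].astype(np.float32)
        print(c,n,round(r[0]['confidence'],2),cv2.minAreaRect(P))
    print(c,'knob top',atz(g,[(282,207)] if c=='scene' else [(248,209)],95))
E
```

```text
[ 166.1 -524.3  231.3] [-0.   1.   0.2 -0. ]
scene jig 0.81 ((533.9390869140625, 45.80470275878906), (335.8130798339844, 264.44189453125), 86.95281219482422)
scene bottom_panel 0.95 ((529.123291015625, -5.725425720214844), (123.43382263183594, 181.4026641845703), 87.23133087158203)
scene side_board 0.78 ((570.5595703125, -281.2981262207031), (66.74850463867188, 205.7842559814453), 83.05309295654297)
scene cam_knob 0.78 ((553.75048828125, 159.4329071044922), (58.8414306640625, 121.6197738647461), 7.395565032958984)
scene knob top [[534.6 209.4  95. ]]
side jig 0.75 ((528.5150756835938, 31.825485229492188), (346.2751770019531, 262.4438171386719), 86.55559539794922)
side bottom_panel 0.81 ((526.4984130859375, 8.856620788574219), (137.9562225341797, 182.17422485351562), 87.27888488769531)
side side_board 0.79 ((551.9517822265625, -248.13845825195312), (97.47584533691406, 181.62872314453125), 85.67106628417969)
side cam_knob 0.82 ((515.1079711914062, 216.60833740234375), (125.3758773803711, 55.73324966430664), 78.22103881835938)
side knob top [[530.2 211.4  95. ]]
```

```bash
cat >> h.py <<'E'
def psi():
    q=state()['tcp_rot'];return 2*np.arctan2(q[2],q[1])
def to(x,y,z,yaw=None):
    "shift in tool axes (turn afterwards) to reach a world TCP"
    from scipy.spatial.transform import Rotation as R
    s=state();q=s['tcp_rot'];M=R.from_quat([q[1],q[2],q[3],q[0]]).as_matrix()
    d=M.T@(np.array([x,y,z])-s['eef_pos']);p=psi()
    print('psi',p.round(4),'shift',d.round(1),'rz',None if yaw is None else round(float(np.angle(np.exp(1j*(p-yaw)))),4))
E
python3 -c "
from h import *
to(530,-290,300,-0.09)"
```

```text
psi 0.3068 shift [ 417.7 -113.5  -68.7] rz 0.3968
```

Call:
arm_command --rows '[{"grip": 1,"dx": 34.8,"dy": -9.5,"dz": -5.7},{"dx": 34.8,"dy": -9.5,"dz": -5.7},{"dx": 34.8,"dy": -9.5,"dz": -5.7},{"dx": 34.8,"dy": -9.5,"dz": -5.7},{"dx": 34.8,"dy": -9.5,"dz": -5.7},{"dx": 34.8,"dy": -9.5,"dz": -5.7},{"dx": 34.8,"dy": -9.5,"dz": -5.7},{"dx": 34.8,"dy": -9.5,"dz": -5.7},{"dx": 34.8,"dy": -9.5,"dz": -5.7},{"dx": 34.8,"dy": -9.5,"dz": -5.7},{"dx": 34.8,"dy": -9.5,"dz": -5.7},{"dx": 34.8,"dy": -9.5,"dz": -5.7}]'

```text
validation failed for argument at $.ro...
```

Call:
arm_command --rows '[{"rz": 0.1},{"rz": 0.1},{"rz": 0.1},{"rz": 0.1},{"grip": 1},{"grip": 1}]'

```text
validation failed for argument at $.ro...
```

```bash
python3 - <<'E'
from h import *
np.set_printoptions(precision=1,suppress=True)
s=state();print(s['t'],s['eef_pos'],psi())
g=cam('wrist');save(g,'w1.png')
r=regions_of('side_board','wrist')
for q in r[:2]:
    m=q['pixels'].astype(np.uint8);ct=max(cv2.findContours(m,0,2)[0],key=len).reshape(-1,2)
    print(q['confidence'],cv2.approxPolyDP(ct.reshape(-1,1,2),3,True).reshape(-1,2).tolist())
E
```

```text
2.05 [ 166.1 -524.3  231.3] 0.30677826674009917
```

View pics/w1.png

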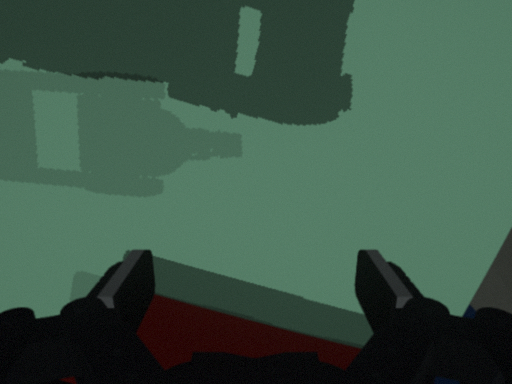

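Both moves were refused, so the picture only shows the bench and the fingers. The rows probably need every field filled in.

Call:
arm_command --rows '[{"grip": 1,"dx": 34.8,"dy": -9.5,"dz": -5.7,"rx": 0,"ry": 0,"rz": 0},{"grip": 1,"dx": 34.8,"dy": -9.5,"dz": -5.7,"rx": 0,"ry": 0,"rz": 0},{"grip": 1,"dx": 34.8,"dy": -9.5,"dz": -5.7,"rx": 0,"ry": 0,"rz": 0},{"grip": 1,"dx": 34.8,"dy": -9.5,"dz": -5.7,"rx": 0,"ry": 0,"rz": 0},{"grip": 1,"dx": 34.8,"dy": -9.5,"dz": -5.7,"rx": 0,"ry": 0,"rz": 0},{"grip": 1,"dx": 34.8,"dy": -9.5,"dz": -5.7,"rx": 0,"ry": 0,"rz": 0},{"grip": 1,"dx": 34.8,"dy": -9.5,"dz": -5.7,"rx": 0,"ry": 0,"rz": 0},{"grip": 1,"dx": 34.8,"dy": -9.5,"dz": -5.7,"rx": 0,"ry": 0,"rz": 0},{"grip": 1,"dx": 34.8,"dy": -9.5,"dz": -5.7,"rx": 0,"ry": 0,"rz": 0},{"grip": 1,"dx": 34.8,"dy": -9.5,"dz": -5.7,"rx": 0,"ry": 0,"rz": 0},{"grip": 1,"dx": 34.8,"dy": -9.5,"dz": -5.7,"rx": 0,"ry": 0,"rz": 0},{"grip": 1,"dx": 34.8,"dy": -9.5,"dz": -5.7,"rx": 0,"ry": 0,"rz": 0}]'

```text
t: 3.15
eef_pos: [531.2, -288.2, 300.1]
tcp_rot: [0.0, 0.988, 0.153, 0.0]
ft_force: [-0.1, 0.0, 0.6]
gripper_width: 85.3
grip_force: 0.0
```

Call:
arm_command --rows '[{"grip": 1,"dx": 0,"dy": 0,"dz": 0,"rx": 0,"ry": 0,"rz": 0.1},{"grip": 1,"dx": 0,"dy": 0,"dz": 0,"rx": 0,"ry": 0,"rz": 0.1},{"grip": 1,"dx": 0,"dy": 0,"dz": 0,"rx": 0,"ry": 0,"rz": 0.1},{"grip": 1,"dx": 0,"dy": 0,"dz": 0,"rx": 0,"ry": 0,"rz": 0.1},{"grip": 1,"dx": 0,"dy": 0,"dz": 0,"rx": 0,"ry": 0,"rz": 0},{"grip": 1,"dx": 0,"dy": 0,"dz": 0,"rx": 0,"ry": 0,"rz": 0}]'

```text
t: 3.65
eef_pos: [529.8, -289.5, 299.6]
tcp_rot: [-0.0, 0.999, -0.045, -0.0]
ft_force: [0.8, 0.6, 0.6]
gripper_width: 85.2
grip_force: 0.0
```

```bash
python3 - <<'E'
from h import *
np.set_printoptions(precision=1,suppress=True)
s=state();print(s['t'],s['eef_pos'],psi())
g=cam('wrist');save(g,'w2.png')
r=regions_of('side_board','wrist')
for q in r[:2]:
    m=q['pixels'].astype(np.uint8);ct=max(cv2.findContours(m,0,2)[0],key=len).reshape(-1,2)
    print(q['confidence'],cv2.approxPolyDP(ct.reshape(-1,1,2),3,True).reshape(-1,2).tolist())
E
```

```text
3.65 [ 529.8 -289.5  299.6] -0.09013973354638566
0.56 [[262, 45], [256, 199], [258, 210], [269, 213], [273, 207], [277, 46]]
```

View pics/w2.png

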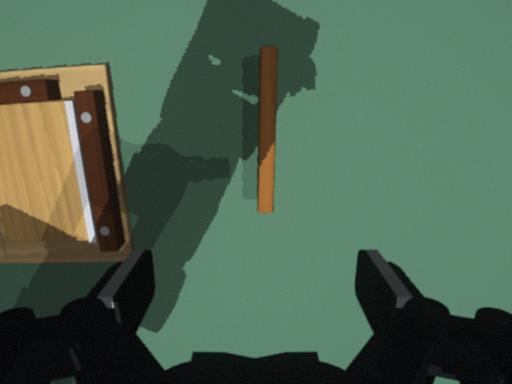

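The board shows as a strip from its far end at (269,46) to its near end at (265.5,212). The jig's fence is on the left.

```bash
python3 - <<'E'
from h import *
np.set_printoptions(precision=1,suppress=True)
g=cam('wrist');a=atz(g,[(269,46),(265.5,212),(277,100),(261,100)],70);print(a,np.linalg.norm(a[0]-a[1]),np.linalg.norm(a[2]-a[3]))
d=a[0]-a[1];yaw=np.arctan2(d[1],d[0]);c=(a[0]+a[1])/2;print(c,yaw)
to(c[0],c[1],120,yaw); to(c[0],c[1],32,yaw)
f=atz(g,[(107,64),(131,258)],15)   # fence side edge of the baseboard
print(f,np.arctan2(*(f[0]-f[1])[1::-1]),np.linalg.norm(f[0]-f[1]))
E
```

```text
[[ 642.1 -313.5   70. ]
 [ 466.  -295.6   70. ]
 [ 588.3 -317.6   70. ]
 [ 589.8 -301.    70. ]] 177.02957588160712 16.68219849569571
[ 554.  -304.6   70. ] -0.10138627595381268
psi -0.0908 shift [ 25.6  12.8 179.7] rz 0.0105
psi -0.0908 shift [ 25.6  12.8 267.7] rz 0.0105
[[ 647.6 -124.2   15. ]
 [ 395.3 -105.7   15. ]] -0.07290165851921765 252.93628258702404
```

Call:
arm_command --rows '[{"grip": 1,"dx": 13,"dy": 6.5,"dz": 40,"rx": 0,"ry": 0,"rz": 0.01},{"grip": 1,"dx": 13,"dy": 6.5,"dz": 40,"rx": 0,"ry": 0,"rz": 0},{"grip": 1,"dx": 0,"dy": 0,"dz": 40,"rx": 0,"ry": 0,"rz": 0},{"grip": 1,"dx": 0,"dy": 0,"dz": 40,"rx": 0,"ry": 0,"rz": 0},{"grip": 1,"dx": 0,"dy": 0,"dz": 38,"rx": 0,"ry": 0,"rz": 0},{"grip": 1,"dx": 0,"dy": 0,"dz": 35,"rx": 0,"ry": 0,"rz": 0},{"grip": 1,"dx": 0,"dy": 0,"dz": 25,"rx": 0,"ry": 0,"rz": 0},{"grip": 1,"dx": 0,"dy": 0,"dz": 0,"rx": 0,"ry": 0,"rz": 0},{"grip": 1,"dx": 0,"dy": 0,"dz": 0,"rx": 0,"ry": 0,"rz": 0}]'

```text
t: 4.55
eef_pos: [553.6, -304.6, 43.0]
tcp_rot: [-0.0, 0.999, -0.051, -0.001]
ft_force: [-0.3, -0.5, 0.3]
gripper_width: 85.4
grip_force: 0.0
```

Call:
arm_command --rows '[{"grip": 0,"dx": 0,"dy": 0,"dz": 0,"rx": 0,"ry": 0,"rz": 0},{"grip": 0,"dx": 0,"dy": 0,"dz": 0,"rx": 0,"ry": 0,"rz": 0},{"grip": 0,"dx": 0,"dy": 0,"dz": 0,"rx": 0,"ry": 0,"rz": 0},{"grip": 0,"dx": 0,"dy": 0,"dz": 0,"rx": 0,"ry": 0,"rz": 0},{"grip": 0,"dx": 0,"dy": 0,"dz": 0,"rx": 0,"ry": 0,"rz": 0},{"grip": 0,"dx": 0,"dy": 0,"dz": 0,"rx": 0,"ry": 0,"rz": 0},{"grip": 0,"dx": 0,"dy": 0,"dz": 0,"rx": 0,"ry": 0,"rz": 0},{"grip": 0,"dx": 0,"dy": 0,"dz": 0,"rx": 0,"ry": 0,"rz": 0}]' --grip_force 50

```text
t: 5.22
eef_pos: [554.2, -304.9, 44.2]
tcp_rot: [0.0, 0.999, -0.052, 0.0]
ft_force: [-1.5, -0.5, 7.0]
gripper_width: 17.3
grip_force: 50.4
```

```bash
python3 -c "
from h import *
to(530,-20,300)"
```

```text
psi -0.1032 shift [ -53.2 -280.8 -256. ] rz None
```

Call:
arm_command --rows '[{"grip": 0,"dx": 0,"dy": 0,"dz": -15,"rx": 0,"ry": 0,"rz": 0},{"grip": 0,"dx": 0,"dy": 0,"dz": -35,"rx": 0,"ry": 0,"rz": 0},{"grip": 0,"dx": 0,"dy": 0,"dz": -35,"rx": 0,"ry": 0,"rz": 0},{"grip": 0,"dx": 0,"dy": 0,"dz": -35,"rx": 0,"ry": 0,"rz": 0},{"grip": 0,"dx": -7,"dy": -35,"dz": -17,"rx": 0,"ry": 0,"rz": 0},{"grip": 0,"dx": -7,"dy": -35,"dz": -17,"rx": 0,"ry": 0,"rz": 0},{"grip": 0,"dx": -7,"dy": -35,"dz": -17,"rx": 0,"ry": 0,"rz": 0},{"grip": 0,"dx": -7,"dy": -35,"dz": -17,"rx": 0,"ry": 0,"rz": 0},{"grip": 0,"dx": -7,"dy": -35,"dz": -17,"rx": 0,"ry": 0,"rz": 0},{"grip": 0,"dx": -7,"dy": -35,"dz": -17,"rx": 0,"ry": 0,"rz": 0},{"grip": 0,"dx": -6,"dy": -35,"dz": -17,"rx": 0,"ry": 0,"rz": 0},{"grip": 0,"dx": -5,"dy": -35,"dz": -17,"rx": 0,"ry": 0,"rz": 0}]'

```text
t: 6.22
eef_pos: [529.2, -19.0, 300.2]
tcp_rot: [-0.0, 0.999, -0.052, -0.0]
ft_force: [0.6, -0.6, -1.3]
gripper_width: 16.8
grip_force: 49.4
```

Call:
arm_command --rows '[{"grip": 0,"dx": 0,"dy": 0,"dz": 0,"rx": 0,"ry": 0,"rz": 0},{"grip": 0,"dx": 0,"dy": 0,"dz": 0,"rx": 0,"ry": 0,"rz": 0},{"grip": 0,"dx": 0,"dy": 0,"dz": 0,"rx": 0,"ry": 0,"rz": 0}]'

```text
t: 6.47
eef_pos: [529.7, -20.9, 298.9]
tcp_rot: [0.0, 0.999, -0.051, -0.0]
ft_force: [-0.5, -1.0, -1.0]
gripper_width: 17.0
grip_force: 49.5
```

```bash
python3 - <<'E'
from h import *
s=state();print(s['t'],s['eef_pos'],psi(),s['gripper_width'])
g=cam('wrist');cv2.imwrite('pics/w3.png',cv2.resize(g['frame'][:,:,::-1],(800,600)))
import pickle;pickle.dump(g,open('w3.pkl','wb'))
E
```

```text
6.4667 [529.74781357 -20.89705402 298.8554834 ] -0.10275572152763618 16.993050356276513
```

View pics/w3.png

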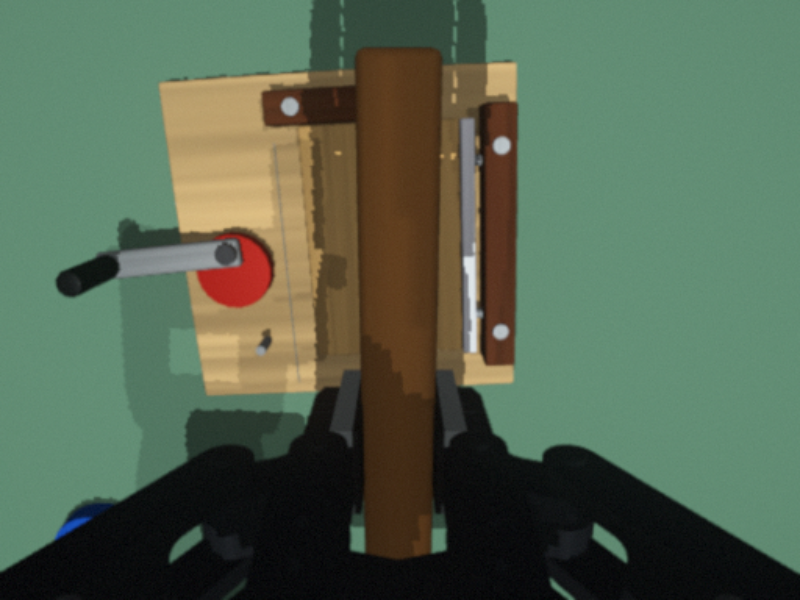

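The view shows the baseboard corners at (160,83), (517,62), (514,382) and (207,395), and the pivot bolt at (227,254). The board's far end is near row 50, the end stop at (300,105), and the knob top at (70,283).

```bash
cat > fit.py <<'E'
from h import *
import pickle
from scipy.optimize import least_squares
np.set_printoptions(precision=1,suppress=True)
g=pickle.load(open('w3.pkl','rb'))
U=(np.array([(160,83),(517,62),(514,382),(207,395),(227,254)])+.5)*.64-.5
P=np.array([(130,95,15),(130,-175,15),(-130,-175,15),(-130,95,15),(0,50.5,43)],float)
def J(p,Q):
    c,s=np.cos(p[2]),np.sin(p[2]);return np.c_[p[0]+c*Q[:,0]-s*Q[:,1],p[1]+s*Q[:,0]+c*Q[:,1],Q[:,2]+(p[3] if len(p)>3 else 0)]
for x0 in ([530,65,-.05],[530,65,-.05,0]):
    r=least_squares(lambda p:(proj(g,J(p,P))-U).ravel(),x0);print(r.x.round(4),r.fun.reshape(-1,2))
j=least_squares(lambda p:(proj(g,J(p,P))-U).ravel(),[530,65,-.05]).x
px=lambda *a:(np.array(a)+.5)*.64-.5
s=atz(g,px((291,106),(263,125),(250,0)),45);print('stop',s)
k=atz(g,px((70,283)),95)[0,:2];pv=J(j,P[4:])[0,:2];d=k-pv;print('knob',k,np.hypot(*d),'cam',np.arctan2(d[1],d[0])-np.pi/2-j[2])
e=atz(g,px((357,52),(441,52)),299-44+70);print('board end top',e,np.linalg.norm(e[0]-e[1]))
E
python3 fit.py
```

```text
[528.7  59.5  -0.1] [[-1.3 -1.1]
 [ 1.4 -0.9]
 [ 1.   1.1]
 [-0.4  1.1]
 [-0.7  0.7]]
[528.3  60.1  -0.1  -4.6] [[-0.2 -0.3]
 [ 0.   0.1]
 [-0.2 -0. ]
 [ 0.3 -0.1]
 [ 0.   0.3]]
stop [[631.6  44.2  45. ]
 [621.2  65.8  45. ]
 [702.9  61.9  45. ]]
knob [533.2 203.2] 93.3067800183679 cam 0.03648117864234047
board end top [[618.2 -20.8 325. ]
 [616.5 -37.4 325. ]] 16.67010576619578
```

```bash
cat >> fit.py <<'E'
np.set_printoptions(precision=4,suppress=True)
j=least_squares(lambda p:(proj(g,J(p,P))-U).ravel(),[530,65,-.05,0]).x
print('jig',j)
e=atz(g,px((357,52),(441,52)),325+j[3]);m=e.mean(0)[:2];y=-.1028;R=np.array([[np.cos(y),np.sin(y)],[-np.sin(y),np.cos(y)]])
print('end rel tcp',R@(m-[529.75,-20.9]),np.linalg.norm(e[0]-e[1]))
k=atz(g,px((70,283)),95+j[3])[0,:2];pv=J(j,P[4:])[0,:2];d=k-pv;print('knob',k,np.hypot(*d),'cam',np.arctan2(d[1],d[0])-np.pi/2-j[2],'pivot',pv)
E
python3 fit.py|tail -3
```

```text
jig [528.2791  60.1175  -0.0549  -4.554 ]
end rel tcp [88.6275  0.7903] 17.329338573589094
knob [532.31   206.2256] 95.69255532307503 cam 0.04180148238982427 pivot [531.0524 110.5413]
```

```bash
python3 -c "
from h import *
to(526.4,63.2,110,-0.055)"
```

```text
psi -0.1037 shift [-11.8 -83.8 188.6] rz -0.0487
```

Call:
arm_command --rows '[{"grip": 0,"dx": -4,"dy": -28,"dz": 10,"rx": 0,"ry": 0,"rz": 0},{"grip": 0,"dx": -4,"dy": -28,"dz": 20,"rx": 0,"ry": 0,"rz": 0},{"grip": 0,"dx": -3.8,"dy": -27.8,"dz": 30,"rx": 0,"ry": 0,"rz": 0},{"grip": 0,"dx": 0,"dy": 0,"dz": 35,"rx": 0,"ry": 0,"rz": -0.025},{"grip": 0,"dx": 0,"dy": 0,"dz": 35,"rx": 0,"ry": 0,"rz": -0.024},{"grip": 0,"dx": 0,"dy": 0,"dz": 33,"rx": 0,"ry": 0,"rz": 0},{"grip": 0,"dx": 0,"dy": 0,"dz": 25,"rx": 0,"ry": 0,"rz": 0},{"grip": 0,"dx": 0,"dy": 0,"dz": 0,"rx": 0,"ry": 0,"rz": 0},{"grip": 0,"dx": 0,"dy": 0,"dz": 0,"rx": 0,"ry": 0,"rz": 0},{"grip": 0,"dx": 0,"dy": 0,"dz": 0,"rx": 0,"ry": 0,"rz": 0}]'

```text
t: 7.35
eef_pos: [527.7, 63.2, 112.6]
tcp_rot: [-0.0, 1.0, -0.028, 0.001]
ft_force: [0.1, -0.0, -1.1]
gripper_width: 16.9
grip_force: 49.5
```

```bash
python3 - <<'E'
from h import *
s=state();print(s['t'],s['eef_pos'],psi(),s['gripper_width'],s['ft_force'])
to(526.4,63.2,60,-0.055)
g=cam('wrist');a=cv2.resize(g['frame'][:240,80:400,::-1],(400,300))
h=cam('scene');u=[int(i) for i in proj(h,[528,60,30])[0]];b=cv2.resize(h['frame'][u[1]-60:u[1]+60,u[0]-80:u[0]+80,::-1],(400,300),interpolation=3)
h=cam('side');u=[int(i) for i in proj(h,[528,60,30])[0]];c=cv2.resize(h['frame'][u[1]-60:u[1]+60,u[0]-80:u[0]+80,::-1],(400,300),interpolation=3)
cv2.imwrite('pics/c4.png',np.vstack([np.hstack([a,b]),np.hstack([c,c*0])]))
E
```

```text
7.35 [527.74860323  63.22651294 112.57578897] -0.05522951417695478 16.93039164928489 [ 0.06459575 -0.03064262 -1.08815168]
psi -0.0552 shift [-1.4  0.1 52.6] rz -0.0002
```

View pics/c4.png

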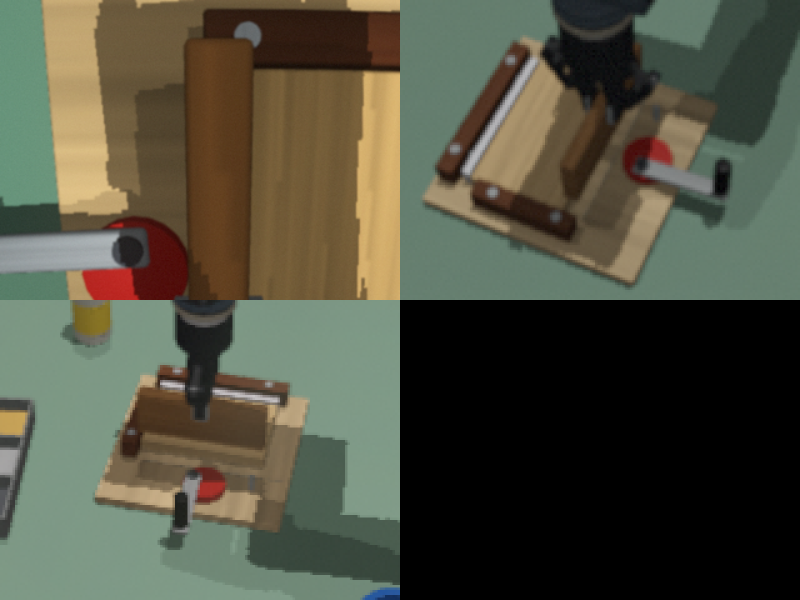

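The wrist crop shows the board's end at crop row 38 and the stop's inner edge at row 68. The board's left and right edges are at crop columns 187 and 252, and the panel edge is hidden behind the board. I'll compute the clearances.

```bash
python3 - <<'E'
from h import *
np.set_printoptions(precision=1,suppress=True)
g=cam('wrist')
f=lambda u,v:(u*.8+80,v*.8)
def jig(p):
    y=-.0549;R=np.array([[np.cos(y),np.sin(y)],[-np.sin(y),np.cos(y)]]);return R@(p[:2]-[528.28,60.12])
dz=-4.55
zt=112.6-44.2+70
for n,uv,z in [('endL',f(188,40),zt),('endR',f(252,40),zt),('stop',f(270,68),45),('stop2',f(390,68),45),('stop left end',f(205,40),45),('pivot',f(130,250),43),('panel end',f(300,70),33)]:
    print(n,jig(atz(g,[uv],z+dz)[0]), jig(atz(g,[uv],z)[0]))
E
```

```text
endL [88.4 12.4] [87.7 12.1]
endR [88.5 -4.2] [87.7 -3.9]
stop [ 90.7 -19.7] [ 90.3 -19.2]
stop2 [ 91.6 -76.7] [ 91.2 -74.9]
stop left end [103.   10.6] [102.3  10.5]
pivot [ 0.8 50.8] [ 2.2 49.8]
panel end [ 91.1 -36. ] [ 90.7 -35.2]
```

Call:
arm_command --rows '[{"grip": 0,"dx": 0,"dy": 0,"dz": 15,"rx": 0,"ry": 0,"rz": 0},{"grip": 0,"dx": 0,"dy": 0,"dz": 15,"rx": 0,"ry": 0,"rz": 0},{"grip": 0,"dx": 0,"dy": 0,"dz": 10,"rx": 0,"ry": 0,"rz": 0},{"grip": 0,"dx": 0,"dy": 0,"dz": 7,"rx": 0,"ry": 0,"rz": 0},{"grip": 0,"dx": 0,"dy": 0,"dz": 2,"rx": 0,"ry": 0,"rz": 0},{"grip": 0,"dx": 0,"dy": 0,"dz": 0,"rx": 0,"ry": 0,"rz": 0},{"grip": 0,"dx": 0,"dy": 0,"dz": 0,"rx": 0,"ry": 0,"rz": 0}]'

```text
t: 8.13
eef_pos: [527.3, 63.9, 62.9]
tcp_rot: [-0.0, 1.0, -0.027, 0.0]
ft_force: [0.6, -0.3, -0.8]
gripper_width: 17.1
grip_force: 49.6
```

Call:
arm_command --rows '[{"grip": 0,"dx": 0,"dy": 0,"dz": 1.5,"rx": 0,"ry": 0,"rz": 0},{"grip": 0,"dx": 0,"dy": 0,"dz": 1,"rx": 0,"ry": 0,"rz": 0},{"grip": 0,"dx": 0,"dy": 0,"dz": 0.5,"rx": 0,"ry": 0,"rz": 0},{"grip": 0,"dx": 0,"dy": 0,"dz": 0,"rx": 0,"ry": 0,"rz": 0},{"grip": 0,"dx": 0,"dy": 0,"dz": 0,"rx": 0,"ry": 0,"rz": 0}]'

```text
t: 8.55
eef_pos: [526.9, 63.9, 59.5]
tcp_rot: [-0.0, 1.0, -0.027, 0.0]
ft_force: [0.1, -1.3, -0.8]
gripper_width: 17.2
grip_force: 49.6
```

Call:
arm_command --rows '[{"grip": 0,"dx": 0.5,"dy": 0,"dz": 0.7,"rx": 0,"ry": 0,"rz": 0},{"grip": 0,"dx": 0.5,"dy": 0,"dz": 0.5,"rx": 0,"ry": 0,"rz": 0},{"grip": 0,"dx": 0.5,"dy": 0,"dz": 0,"rx": 0,"ry": 0,"rz": 0},{"grip": 0,"dx": 0,"dy": 0,"dz": 0,"rx": 0,"ry": 0,"rz": 0},{"grip": 0,"dx": 0,"dy": 0,"dz": 0,"rx": 0,"ry": 0,"rz": 0}]'

```text
t: 8.97
eef_pos: [527.3, 63.8, 59.1]
tcp_rot: [0.0, 1.0, -0.027, -0.001]
ft_force: [-11.3, -0.9, 18.1]
gripper_width: 17.3
grip_force: 52.4
```

The board is on the baseboard and pressing on the stop, so I'll release it.

Call:
arm_command --rows '[{"grip": 0,"dx": 0,"dy": 0,"dz": -0.8,"rx": 0,"ry": 0,"rz": 0},{"grip": 0.6,"dx": 0,"dy": 0,"dz": 0,"rx": 0,"ry": 0,"rz": 0},{"grip": 0.6,"dx": 0,"dy": 0,"dz": 0,"rx": 0,"ry": 0,"rz": 0},{"grip": 0.6,"dx": 0,"dy": 0,"dz": 0,"rx": 0,"ry": 0,"rz": 0},{"grip": 0.6,"dx": 0,"dy": 0,"dz": 0,"rx": 0,"ry": 0,"rz": 0},{"grip": 0.6,"dx": 0,"dy": 0,"dz": 0,"rx": 0,"ry": 0,"rz": 0},{"grip": 0.6,"dx": 0,"dy": 0,"dz": 0,"rx": 0,"ry": 0,"rz": 0}]'

```text
t: 9.55
eef_pos: [528.4, 63.8, 58.9]
tcp_rot: [-0.0, 1.0, -0.027, 0.0]
ft_force: [-0.2, 0.5, 0.2]
gripper_width: 51.2
grip_force: 0.0
```

Call:
arm_command --rows '[{"grip": 0.6,"dx": 0,"dy": 0,"dz": -15,"rx": 0,"ry": 0,"rz": 0},{"grip": 0.6,"dx": 0,"dy": 0,"dz": -30,"rx": 0,"ry": 0,"rz": 0},{"grip": 0.6,"dx": 0,"dy": 0,"dz": -35,"rx": 0,"ry": 0,"rz": 0},{"grip": 0.6,"dx": 0,"dy": 0,"dz": -35,"rx": 0,"ry": 0,"rz": 0},{"grip": 0.6,"dx": 0,"dy": -20,"dz": -35,"rx": 0,"ry": 0,"rz": 0},{"grip": 0.6,"dx": 0,"dy": -20,"dz": -35,"rx": 0,"ry": 0,"rz": 0},{"grip": 0.6,"dx": 0,"dy": -20,"dz": -35,"rx": 0,"ry": 0,"rz": 0},{"grip": 0.6,"dx": 0,"dy": 0,"dz": 0,"rx": 0,"ry": 0,"rz": 0},{"grip": 0.6,"dx": 0,"dy": 0,"dz": 0,"rx": 0,"ry": 0,"rz": 0}]'

```text
t: 10.3
eef_pos: [532.2, 124.5, 280.6]
tcp_rot: [-0.0, 1.0, -0.026, 0.002]
ft_force: [0.2, -0.5, -0.3]
gripper_width: 51.1
grip_force: 0.0
```

```bash
python3 - <<'E'
from h import *
import pickle
s=state();print(s['t'],s['eef_pos'],psi(),s['gripper_width'])
g=cam('wrist');cv2.imwrite('pics/w5.png',cv2.resize(g['frame'][:,:,::-1],(800,600)))
pickle.dump(g,open('w5.pkl','wb'))
E
```

```text
10.3 [532.18971612 124.53067146 280.56712167] -0.0527310695359192 51.113079939911174
```

View pics/w5.png

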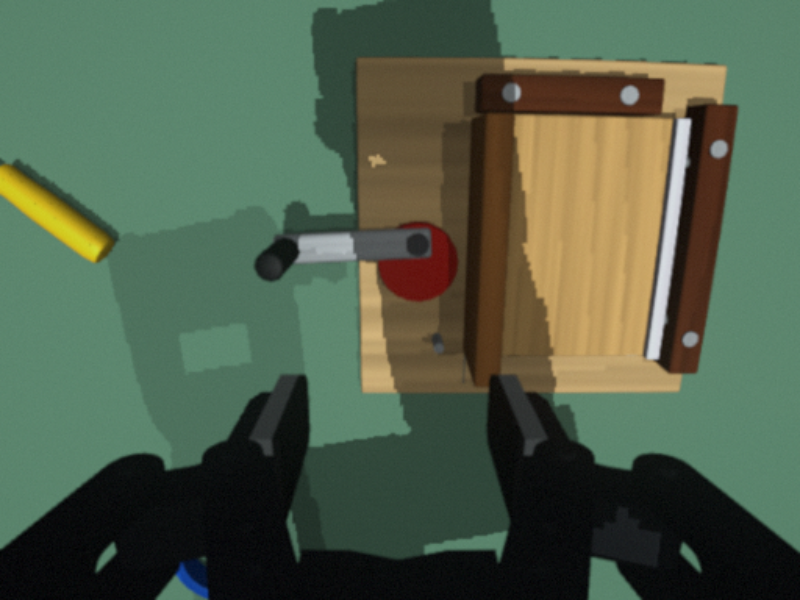

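The board stands in the slot with its end at the stop, at (490,112). The knob top is at (270,265) and the pivot at (418,244). Next is the knob approach.

```bash
python3 - <<'E'
from h import *
import pickle
np.set_printoptions(precision=1,suppress=True)
g=pickle.load(open('w5.pkl','rb'))
px=lambda *a:(np.array(a)+.5)*.64-.5
p=atz(g,px((418,244)),43-4.5)[0];k=atz(g,px((270,265)),95-4.5)[0]
d=k-p;print(p,k,np.hypot(*d[:2]),np.arctan2(d[1],d[0])-np.pi/2+.055)
E
python3 -c "
from h import *
print(state()['joints'])
to(532.2,206,150,-1.586)"
```

```text
[531.7 111.1  38.5] [532.9 206.2  90.5] 95.11802664610221 0.042358436903061465
[ 1.43653282e-01  2.97638894e-01  1.60439659e+00 -1.25744585e-04
  1.23927848e+00  1.76793269e+00]
psi -0.0534 shift [ -3.7 -82.1 128.8] rz 1.5326
```

ψ = -1.586 would pass the last joint's limit, so I'll use the half-turned grasp: ψ = 1.555, a turn of -1.608.

Call:
arm_command --rows '[{"grip": 0.7,"dx": -1,"dy": -27.5,"dz": 0,"rx": 0,"ry": 0,"rz": 0},{"grip": 0.7,"dx": -1.5,"dy": -27.5,"dz": 0,"rx": 0,"ry": 0,"rz": 0},{"grip": 0.7,"dx": -1.2,"dy": -27,"dz": 0,"rx": 0,"ry": 0,"rz": 0},{"grip": 0.7,"dx": 0,"dy": 0,"dz": 12,"rx": 0,"ry": 0,"rz": -0.115},{"grip": 0.7,"dx": 0,"dy": 0,"dz": 12,"rx": 0,"ry": 0,"rz": -0.115},{"grip": 0.7,"dx": 0,"dy": 0,"dz": 12,"rx": 0,"ry": 0,"rz": -0.115},{"grip": 0.7,"dx": 0,"dy": 0,"dz": 12,"rx": 0,"ry": 0,"rz": -0.115},{"grip": 0.7,"dx": 0,"dy": 0,"dz": 12,"rx": 0,"ry": 0,"rz": -0.115},{"grip": 0.7,"dx": 0,"dy": 0,"dz": 12,"rx": 0,"ry": 0,"rz": -0.115},{"grip": 0.7,"dx": 0,"dy": 0,"dz": 12,"rx": 0,"ry": 0,"rz": -0.115},{"grip": 0.7,"dx": 0,"dy": 0,"dz": 12,"rx": 0,"ry": 0,"rz": -0.115},{"grip": 0.7,"dx": 0,"dy": 0,"dz": 12,"rx": 0,"ry": 0,"rz": -0.115}]'

```text
t: 11.35
eef_pos: [531.6, 204.8, 168.5]
tcp_rot: [-0.0, 0.881, 0.473, -0.002]
ft_force: [-0.3, 0.2, 0.2]
gripper_width: 59.8
grip_force: 0.0
```

Call:
arm_command --rows '[{"grip": 0.7,"dx": 0,"dy": 0,"dz": 8,"rx": 0,"ry": 0,"rz": -0.115},{"grip": 0.7,"dx": 0,"dy": 0,"dz": 8,"rx": 0,"ry": 0,"rz": -0.115},{"grip": 0.7,"dx": 0,"dy": 0,"dz": 5,"rx": 0,"ry": 0,"rz": -0.115},{"grip": 0.7,"dx": 0,"dy": 0,"dz": 0,"rx": 0,"ry": 0,"rz": -0.115},{"grip": 0.7,"dx": 0,"dy": 0,"dz": 0,"rx": 0,"ry": 0,"rz": -0.115},{"grip": 0.7,"dx": 0,"dy": 0,"dz": 0,"rx": 0,"ry": 0,"rz": 0},{"grip": 0.7,"dx": 0,"dy": 0,"dz": 0,"rx": 0,"ry": 0,"rz": 0}]'

```text
t: 11.93
eef_pos: [531.8, 205.1, 148.7]
tcp_rot: [-0.001, 0.714, 0.7, -0.001]
ft_force: [0.9, -0.7, 0.2]
gripper_width: 59.4
grip_force: 0.0
```

```bash
python3 - <<'E'
from h import *
s=state();print(s['t'],s['eef_pos'],psi(),s['joints'])
to(532.5,206,57,1.557)
g=cam('wrist');save(g,'w6.png')
E
```

```text
11.9333 [531.82343168 205.07693957 148.72751102] 1.5516173463917111 [ 2.86385486e-01  4.83974090e-01  1.67393517e+00 -3.93364553e-05
  9.85902684e-01  3.05586221e-01]
psi 1.5516 shift [ 1.   0.9 91.7] rz -0.0054
```

View pics/w6.png

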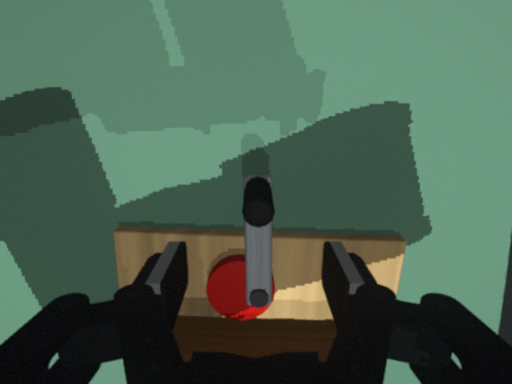

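The knob top is at (258,210), centred between the fingers, so I'll descend, grip and swing.

Call:
arm_command --rows '[{"grip": 0.7,"dx": 1,"dy": 0.5,"dz": 30,"rx": 0,"ry": 0,"rz": 0},{"grip": 0.7,"dx": 0,"dy": 0,"dz": 30,"rx": 0,"ry": 0,"rz": 0},{"grip": 0.7,"dx": 0,"dy": 0,"dz": 20,"rx": 0,"ry": 0,"rz": 0},{"grip": 0.7,"dx": 0,"dy": 0,"dz": 11,"rx": 0,"ry": 0,"rz": 0},{"grip": 0.7,"dx": 0,"dy": 0,"dz": 0,"rx": 0,"ry": 0,"rz": 0},{"grip": 0,"dx": 0,"dy": 0,"dz": 0,"rx": 0,"ry": 0,"rz": 0},{"grip": 0,"dx": 0,"dy": 0,"dz": 0,"rx": 0,"ry": 0,"rz": 0},{"grip": 0,"dx": 0,"dy": 0,"dz": 0,"rx": 0,"ry": 0,"rz": 0},{"grip": 0,"dx": 0,"dy": 0,"dz": 0,"rx": 0,"ry": 0,"rz": 0},{"grip": 0,"dx": 0,"dy": 0,"dz": 0,"rx": 0,"ry": 0,"rz": 0},{"grip": 0,"dx": 0,"dy": 0,"dz": 0,"rx": 0,"ry": 0,"rz": 0}]' --grip_force 30

```text
t: 12.9
eef_pos: [533.7, 207.0, 60.3]
tcp_rot: [0.0, 0.712, 0.702, 0.001]
ft_force: [-0.9, -1.1, 6.7]
gripper_width: 19.9
grip_force: 29.3
```

Call:
arm_command --rows '[{"grip": 0,"dx": -0.3,"dy": -7.6,"dz": 0,"rx": 0,"ry": 0,"rz": -0.08},{"grip": 0,"dx": -0.3,"dy": -7.6,"dz": 0,"rx": 0,"ry": 0,"rz": -0.08},{"grip": 0,"dx": -0.3,"dy": -7.6,"dz": 0,"rx": 0,"ry": 0,"rz": -0.08},{"grip": 0,"dx": -0.3,"dy": -7.6,"dz": 0,"rx": 0,"ry": 0,"rz": -0.08},{"grip": 0,"dx": 0,"dy": 0,"dz": 0,"rx": 0,"ry": 0,"rz": 0},{"grip": 0,"dx": 0,"dy": 0,"dz": 0,"rx": 0,"ry": 0,"rz": 0}]'

```text
t: 13.4
eef_pos: [503.5, 202.3, 60.3]
tcp_rot: [0.001, 0.591, 0.806, 0.001]
ft_force: [-1.3, -3.0, 7.8]
gripper_width: 19.3
grip_force: 30.0
```

```bash
cat > arc.py <<'E'
from h import *
s=state();d=np.array(s['eef_pos'][:2])-[531.3,110.8];a=np.arctan2(d[1],d[0])-np.pi/2
print(s['t'],'cam',a+.055,'radius',np.hypot(*d),'psi rel',psi()-np.pi/2-a,s['ft_force'],s['gripper_width'])
E
python3 arc.py
```

```text
13.4 cam 0.3503372757175725 radius 95.67374817742765 psi rel 0.01004556451275107 [-1.28665693 -3.02405898  7.79645109] 19.3057914391256
```

The arc tracks well (radius 95.7, low forces), so I'll carry on.

Call:
arm_command --rows '[{"grip": 0,"dx": -0.35,"dy": -7.6,"dz": 0,"rx": 0,"ry": 0,"rz": -0.08},{"grip": 0,"dx": -0.35,"dy": -7.6,"dz": 0,"rx": 0,"ry": 0,"rz": -0.08},{"grip": 0,"dx": -0.35,"dy": -7.6,"dz": 0,"rx": 0,"ry": 0,"rz": -0.08},{"grip": 0,"dx": -0.35,"dy": -7.6,"dz": 0,"rx": 0,"ry": 0,"rz": -0.08},{"grip": 0,"dx": -0.35,"dy": -7.6,"dz": 0,"rx": 0,"ry": 0,"rz": -0.08},{"grip": 0,"dx": -0.35,"dy": -7.6,"dz": 0,"rx": 0,"ry": 0,"rz": -0.08},{"grip": 0,"dx": -0.35,"dy": -7.6,"dz": 0,"rx": 0,"ry": 0,"rz": -0.08},{"grip": 0,"dx": -0.35,"dy": -7.6,"dz": 0,"rx": 0,"ry": 0,"rz": -0.08},{"grip": 0,"dx": 0,"dy": 0,"dz": 0,"rx": 0,"ry": 0,"rz": 0}]'

```text
t: 14.15
eef_pos: [454.7, 166.5, 60.2]
tcp_rot: [0.001, 0.306, 0.952, 0.0]
ft_force: [-3.0, -0.6, 9.7]
gripper_width: 19.3
grip_force: 30.2
```

```bash
python3 arc.py
```

```text
14.15 cam 0.996867229408314 radius 94.74626162325352 psi rel 0.00728422185292521 [-3.02204513 -0.57869324  9.65626028] 19.297894437724956
```

Call:
arm_command --rows '[{"grip": 0,"dx": -0.3,"dy": -7.6,"dz": 0,"rx": 0,"ry": 0,"rz": -0.08},{"grip": 0,"dx": -0.3,"dy": -7.6,"dz": 0,"rx": 0,"ry": 0,"rz": -0.08},{"grip": 0,"dx": -0.3,"dy": -7.6,"dz": 0,"rx": 0,"ry": 0,"rz": -0.08},{"grip": 0,"dx": -0.3,"dy": -7.6,"dz": 0,"rx": 0,"ry": 0,"rz": -0.08},{"grip": 0,"dx": -0.3,"dy": -7.6,"dz": 0,"rx": 0,"ry": 0,"rz": -0.08},{"grip": 0,"dx": -0.3,"dy": -7.6,"dz": 0,"rx": 0,"ry": 0,"rz": -0.08},{"grip": 0,"dx": -0.3,"dy": -7.6,"dz": 0,"rx": 0,"ry": 0,"rz": -0.08},{"grip": 0,"dx": 0,"dy": 0,"dz": 0,"rx": 0,"ry": 0,"rz": 0},{"grip": 0,"dx": 0,"dy": 0,"dz": 0,"rx": 0,"ry": 0,"rz": 0}]'

```text
t: 14.9
eef_pos: [437.3, 117.4, 60.2]
tcp_rot: [0.001, 0.033, 0.999, 0.0]
ft_force: [-3.7, -2.6, 12.7]
gripper_width: 19.1
grip_force: 30.5
```

```bash
python3 arc.py
```

```text
14.9 cam 1.5556700425468943 radius 94.24642756017069 psi rel 0.004419669540780546 [-3.72426847 -2.60608221 12.67762696] 19.100382691120686
```

Call:
arm_command --rows '[{"grip": 0,"dx": 0,"dy": -4,"dz": 0,"rx": 0,"ry": 0,"rz": -0.04},{"grip": 0,"dx": 0,"dy": -3,"dz": 0,"rx": 0,"ry": 0,"rz": -0.03},{"grip": 0,"dx": 0,"dy": 0,"dz": 0,"rx": 0,"ry": 0,"rz": 0},{"grip": 0,"dx": 0,"dy": 0,"dz": 0,"rx": 0,"ry": 0,"rz": 0}]'

```text
t: 15.23
eef_pos: [437.1, 111.2, 60.2]
tcp_rot: [0.001, -0.002, 1.0, 0.001]
ft_force: [-3.1, 4.1, 11.0]
gripper_width: 19.1
grip_force: 30.6
```

```bash
python3 arc.py
```

```text
15.2333 cam 1.6217438938102042 radius 94.24179247437219 psi rel 0.007748669806629582 [-3.13121732  4.143176   11.0162909 ] 19.148103549766866
```

The cam is at about 1.62, so I'll release and rise.

Call:
arm_command --rows '[{"grip": 0.45,"dx": 0,"dy": 0,"dz": 0,"rx": 0,"ry": 0,"rz": 0},{"grip": 0.45,"dx": 0,"dy": 0,"dz": 0,"rx": 0,"ry": 0,"rz": 0},{"grip": 0.45,"dx": 0,"dy": 0,"dz": 0,"rx": 0,"ry": 0,"rz": 0},{"grip": 0.45,"dx": 0,"dy": 0,"dz": 0,"rx": 0,"ry": 0,"rz": 0},{"grip": 0.45,"dx": 0,"dy": 0,"dz": -10,"rx": 0,"ry": 0,"rz": 0},{"grip": 0.45,"dx": 0,"dy": 0,"dz": -30,"rx": 0,"ry": 0,"rz": 0},{"grip": 0.45,"dx": 0,"dy": 0,"dz": -35,"rx": 0,"ry": 0,"rz": 0},{"grip": 0.45,"dx": 0,"dy": 0,"dz": -35,"rx": 0,"ry": 0,"rz": 0},{"grip": 0.45,"dx": -30,"dy": 0,"dz": -35,"rx": 0,"ry": 0,"rz": 0},{"grip": 0.45,"dx": -40,"dy": 0,"dz": -35,"rx": 0,"ry": 0,"rz": 0},{"grip": 0.45,"dx": -40,"dy": 0,"dz": -35,"rx": 0,"ry": 0,"rz": 0},{"grip": 0.45,"dx": -30,"dy": 0,"dz": -35,"rx": 0,"ry": 0,"rz": 0}]'

```text
t: 16.23
eef_pos: [554.2, 111.0, 289.2]
tcp_rot: [0.0, -0.002, 1.0, -0.0]
ft_force: [0.2, -1.0, 0.0]
gripper_width: 38.4
grip_force: 0.0
```

Call:
arm_command --rows '[{"grip": 0.45,"dx": 0,"dy": 0,"dz": 0,"rx": 0,"ry": 0,"rz": 0},{"grip": 0.45,"dx": 0,"dy": 0,"dz": 0,"rx": 0,"ry": 0,"rz": 0},{"grip": 0.45,"dx": 0,"dy": 0,"dz": 0,"rx": 0,"ry": 0,"rz": 0}]'

```text
t: 16.48
eef_pos: [552.5, 111.1, 286.8]
tcp_rot: [-0.001, -0.002, 1.0, -0.0]
ft_force: [0.2, -0.1, 0.1]
gripper_width: 38.4
grip_force: 0.0
```

```bash
python3 - <<'E'
from h import *
import pickle
s=state();print(s['t'],s['eef_pos'],psi(),s['gripper_width'],s['ft_force'])
g=cam('wrist');cv2.imwrite('pics/w7.png',cv2.resize(g['frame'][:,:,::-1],(800,600)))
pickle.dump(g,open('w7.pkl','wb'))
E
```

```text
16.4833 [552.53999498 111.05084572 286.76574141] 3.1456957561303143 38.40081501142365 [ 0.19913846 -0.13583927  0.14078335]
```

View pics/w7.png

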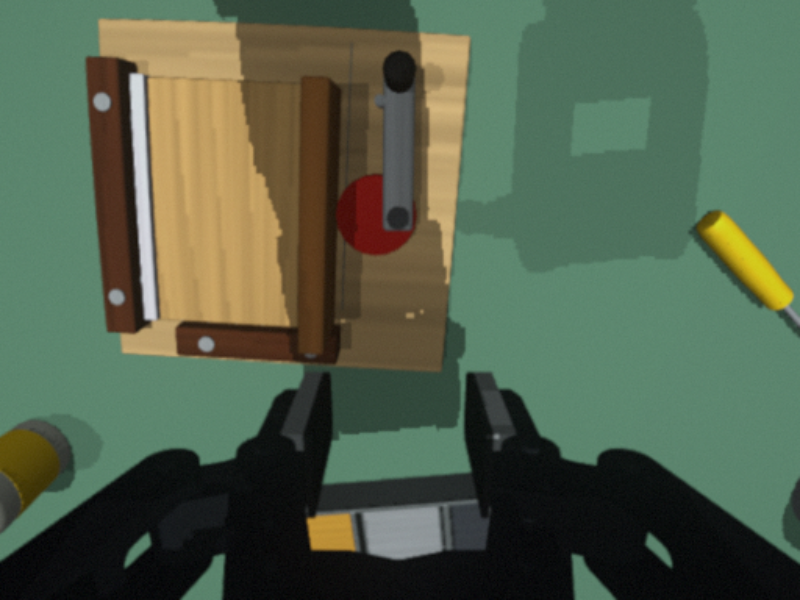

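The handle bar lies against the pin at (380,101), and the board is tight to the panel. I'll check flushness and parallelism by numbers.

```bash
python3 - <<'E'
from h import *
import pickle
np.set_printoptions(precision=1,suppress=True)
g=pickle.load(open('w7.pkl','rb'))
y=-.0549;R=np.array([[np.cos(y),np.sin(y)],[-np.sin(y),np.cos(y)]])
f=lambda u,v,z:R@(atz(g,[((u+.5)*.64-.5,(v+.5)*.64-.5)],z-4.5)[0,:2]-[528.28,60.12])
for n,a in dict(far=(316,77,85),near=(311,354,85),farL=(301,78,85),nearL=(298,353,85),panelFar=(220,78,33),panelFar2=(150,76,33),stopface=(250,325,45),knob=(399,65,95),pivot=(398,217,43)).items(): print(n,f(*a))
E
```

```text
far [-87.6  -3. ]
near [92.6 -2.9]
farL [-86.5 -12.1]
nearL [ 92.4 -11.9]
panelFar [-89.2 -78.4]
panelFar2 [ -88.8 -128.7]
stopface [ 88.3 -55.8]
knob [-95.9  46.9]
pivot [ 0.2 52. ]
```

```bash
python3 -c "
from station import *
print(hand_in())"
```

```text
the job is handed in; nothing more can be done
None
```

The side board stands in the jig against the end stop and the cam is clamped on its stop at about 1.62 rad; I handed the job in at about 16.5 s with the board measuring parallel to the drawer bottom and flush to about 2 mm, but the hand-in returned no verdict and I had no reading of the clamping force.

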